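# Dress the window-display log cake

## Task

Dress the show log on the dark slab, in this order: stand the round stump slice on the cream seat on top of the log, stand the green fir tree on the slab halfway from the middle of the log to the middle of the brass candle block, push the yellow candle fully down into the block's hole, and last stand the red mushroom on the slab straight in front of the log (the side with the gold tab), 10 cm from the middle of the log. Everything stands upright and is let go; leave the white mushroom and the blue-lidded jar where they are.

Things in the scene. Friction and masses are not known exactly. Their poses are not given: they have to be found in the camera images.
- slab: fixed dark slate display slab, 230 (x) x 460 (y) x 8 mm thick, lying on the table; origin at the centre of its underside, z up. The log and the candle block stand on it side by side, about 260 mm apart between centres; which is on the left changes.
- log: fixed show log on a gold board on the slab; origin: centre of the board's underside (slab top), z up. Board 110 (x) x 170 (y) x 6 mm; a gold tab 50 mm wide juts to x = -70 mm at its front edge (front: -x, robot side). Brown log along y, 66 mm diameter, 150 mm long, top at z = 71 mm. Seat on top, off centre at x, y = 0, 30 mm: flat cream disc, 56 mm diameter, top at z = 75 mm.
- holder_mouth (a point): centre of the mouth of the hole in the fixed brass candle block (50 x 50 x 30 mm high, standing on the slab, so its top is 38 mm above the table). Hole 25.5 mm diameter, 22 mm deep, vertical, with a 2 mm chamfer at the mouth; z up.
- stump_mid (a point): loose stump slice, to go on the seat: upright brown cylinder with a cream-and-brown swirl on top, 50 mm diameter, 40 mm high, 50 to 100 g; point at its centre, half-way up; z up.
- tree_mid (a point): loose green wooden fir tree, white edges, gold ball on top: three round tiers, lowest 54 mm diameter from 0 to 22 mm above its foot, middle 38 mm diameter from 22 to 60 mm (grip here), top 22 mm diameter from 60 to 82 mm, ball to 90 mm; 60 to 130 g; point on its axis 44 mm above its foot; z up.
- candle_mid (a point): loose yellow candle standing upright, 24 mm diameter, 90 mm high, with a foot chamfered 3 x 4 mm and a short black wick on top; 40 to 85 g; point at its centre, half-way up (45 mm above its foot); z up.
- red_mushroom_mid (a point): loose toy mushroom with a red cap with cream dots: cream stalk (foot 32 mm diameter, waist about 21 mm), cap 42 mm diameter with upright sides from 26 to 41 mm above the foot, rounded above, 54 mm high in all; 35 to 70 g; point on its axis 27 mm above its foot; z up.
- white_mushroom_mid (a point): the same mushroom with a white cap with brown dots; leave it where it is. Point on its axis 27 mm above its foot.
- jar_mid (a point): small clear jar with a blue lid, 48 mm diameter, 62 mm high; leave it where it is. Point at its centre, half-way up.

How it is judged:
By the outcome, as a careful person would: the job done as asked, in the order asked, and still so for the second after the job is handed in, with the robot touching nothing.
It also fails if it takes over 104 s, if anything falls off the work surface, if the arm or the gripper's body presses on something with over 40 N, if the wrist force passes 120 N, or if a joint passes its speed limit or range.

## Robot

A 7-joint arm with a two-finger parallel gripper is mounted at the origin on the work surface. World frame = base frame: x ahead of the robot, y to its left, z up, the work surface at z = 0. Lengths are in m, angles in degrees, forces in N, time in s.
With the tool pointing down it reaches from about 0.4 to 0.925 m from the base axis. Payload 4.1 kg.
Tool frame: the origin (TCP) lies at the centre of the arm's flange, where the gripper is bolted on; the fingertips stand 173 mm ahead of it and the grasp point (between the pads) lies 155 mm ahead of it; z points along the fingers, y is the direction in which the jaws open and shut (so a half turn about z gives the same grasp; the last joint's range is limited). The gripper opens to 85 mm and grips with 20 to 120 N. Pads are 22 mm wide; open, the fingers measure 114 mm over their backs; the gripper's body (76 mm by 85 mm) begins 54 mm behind the grasp point. The pads swing forward as they close: fully open they stand 13 mm farther back than shut.
Start: joints at [-72.823, 22.827, 2.584, 88.041, -1.071, 69.15, -2.905], TCP at [0.252, 0.599, 0.405] pointing down, gripper open.
Joint ranges: [-161.44, 161.44], [-28.35, 127.94], [-78.24, 83.42], [0, 140.83], [-78.03, 258.03], [13.02, 114.36], [-168.23, 168.23]. Speed limits (degrees/s): [147.25, 147.25, 180, 180, 180, 180, 180].

## Interface

Orientations are given as [roll, pitch, yaw] about the fixed x, y, z axes, in that order (R = Rz(yaw) Ry(pitch) Rx(roll)).
In Python, from rig import arm gives the robot as it stands. The module is installed in compiled form; this text tells all that it offers.
- The arm moves only by the tool drive_tool, never from a script. Its argument "series" is a list of rows, each an object of numbers: "tx", "ty", "tz": the shift along the tool's x, y, z in cm; "spin": the turn about the tool's z in degrees; "hand": the closure in counts, from 0 (fully open) to 255 (shut). A call has 1 to 10 rows; each row shifts and turns the commanded pose from where the row before left it, along the tool's axes as they then stand; what a row does not reach is not made up. A row lasts 1/8 s, in which the tool goes at most 62.5 mm and 10.7 degrees, less where a joint would pass 70% of its speed; a pose out of reach is approached as far as the arm can. A call with a gripper value outside its range is refused whole. The fingers move at their own pace and stop on an object; the grip force is fixed at half the most. Time passes only in rows, so rows that do not move let the fingers close. It gives the time, the measured TCP pose, the force and the opening at its end, in the units of the state.
- arm.observe(): the state, without advancing time (a new reading comes with each control period).
- arm.capture(name): name is "side" or "top" or "wrist"; returns a dict with "img" (384x512x3 uint8, red, green, blue), "intrinsics" (3x3 intrinsics, pixels), "position" and "attitude" of the camera in the world. Camera axes: x right, y down, z forward; pixel columns grow to the right and rows downward; lengths in m; the calibration is good to about 2 mm. A picture is of the moment at which its call begins. There is no depth.
- arm.job_done(): hands the job in, once; it reports no verdict.
The state is a dict: "time_s": time; "qpos": joint angles; "joint_vel": joint speeds; "joint_torque": joint torques, N m; "position": TCP position; "tcp_rot": TCP orientation; "wrist_force": force on the tool from outside, world axes, zero at the start; "wrist_torque": the same for the moment, N m; "gripper_width": opening from 0.0 (shut) to 1.0 (fully open).
Only numpy, scipy, OpenCV 4.12 (cv2) and the standard library are available. Lean on these libraries where they do the work, as an engineer would, in place of code of your own. Each camera call takes 0.05 s, during which the arm holds its last target.

## Working session

There is one attempt and no reset: what is moved stays moved. The work goes in short steps, Python scripts to look and compute and a tool call to move; the robot and the scene stay as the last step left them, time stands still between calls to the robot, and variables do not carry over. Pictures are saved under pics/ and viewed, and the job is handed in when it is done.

Besides the shell and the picture viewer there is one more tool, called after "Request:" as name(argument=value, ...) on one line, values as JSON. drive_tool: Moves the arm, as the interface text tells. Its arguments: {"type":"object","properties":{"series":{"type":"array","items":{"type":"object","properties":{"tx":{"type":"number"},"ty":{"type":"number"},"tz":{"type":"number"},"spin":{"type":"number"},"hand":{"type":"number"}}}}},"required":["series"]}

```bash
mkdir -p pics; python3 - <<'E'
from rig import arm
import cv2,numpy as np,pickle
o=arm.observe();print(o)
for n in ["side","top","wrist"]:
    c=arm.capture(n);pickle.dump(c,open(f'pics/{n}0.pkl','wb'))
    cv2.imwrite(f'pics/{n}0.png',c['img'][:,:,::-1]);print(n,c['intrinsics'],c['position'],c['attitude'])
E
```

```text
{'time_s': 0.0, 'qpos': array([-72.82260896,  22.86929045,   2.57989482,  88.11472369,
        -1.07172576,  69.14998041,  -2.90419314]), 'joint_vel': array([ 0.00224575,  0.05529896, -0.029686  , -0.00337979,  0.1495148 ,
        0.02641786, -0.03480742]), 'joint_torque': array([-6.22916905e-04, -4.75139415e+01,  1.36450153e+00, -2.54222721e+01,
        1.16223469e-02,  9.70035995e-03, -2.14871385e-06]), 'position': array([0.25224106, 0.59872852, 0.40368841]), 'tcp_rot': array([-1.79890381e+02,  7.09679556e-03,  1.57157669e+02]), 'wrist_force': array([ 0.14344272, -0.82459773, -0.54318764]), 'wrist_torque': array([ 0.03804601, -0.05542033,  0.00119339]), 'gripper_width': 1.0044302578103228}
side [[347.25382543   0.         256.90428334]
 [  0.         347.25382543 191.39701902]
 [  0.           0.           1.        ]] [0.20012259 0.42463212 0.57601827] [-133.20326049    0.42153113 -138.90645127]
top [[378.57113405   0.         253.53573761]
 [  0.         378.57113405 187.9369744 ]
 [  0.           0.           1.        ]] [ 0.40988125 -0.01048614  1.08130065] [-172.47730642   -0.55687272  -89.99706668]
wrist [[297.07523531   0.         258.41286348]
 [  0.         297.07523531 192.53694481]
 [  0.           0.           1.        ]] [0.17523416 0.63037546 0.37351399] [1.60930862e+02 1.28138013e-01 6.71370178e+01]
```

View pics/top0.png

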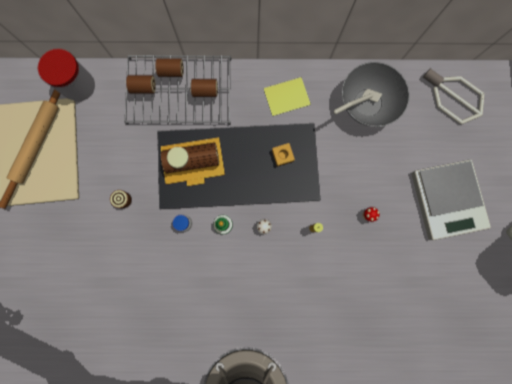

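View pics/side0.png

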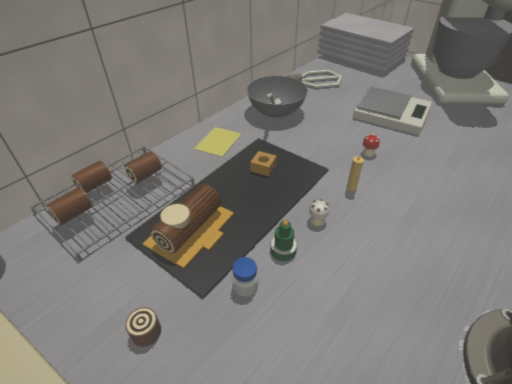

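View pics/wrist0.png

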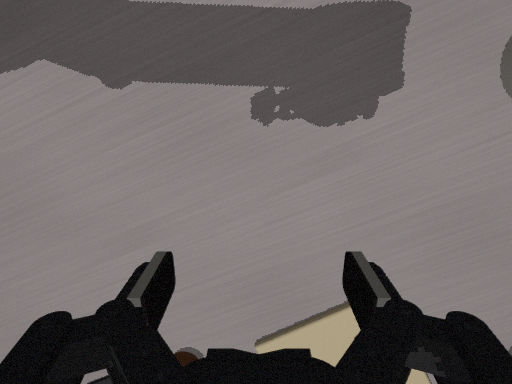

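The top view has +x up and +y left. Stump is near (120,199), jar (181,224), tree (223,225), white mushroom (264,227), candle (317,228), red mushroom (372,214), log (190,160) and block (283,155). I'll zoom in to measure.

```bash
cat > h.py <<'E'
import numpy as np,cv2,pickle
from scipy.spatial.transform import Rotation as R
def ray(c,u,v):
    K=np.array(c['intrinsics']);Rm=R.from_euler('xyz',c['attitude'],degrees=True).as_matrix()
    return np.array(c['position']),Rm@np.linalg.solve(K,[u,v,1.])
def onz(c,u,v,z):
    p,d=ray(c,u,v);return p+d*(z-p[2])/d[2]
def proj(c,X):
    Rm=R.from_euler('xyz',c['attitude'],degrees=True).as_matrix()
    q=np.array(c['intrinsics'])@(Rm.T@(np.array(X)-c['position']));return q[:2]/q[2]
def tri(l):
    A=np.zeros((3,3));b=np.zeros(3)
    for c,u,v in l:
        p,d=ray(c,u,v);d=d/np.linalg.norm(d);P=np.eye(3)-np.outer(d,d);A+=P;b+=P@p
    return np.linalg.solve(A,b)
E
python3 - <<'E'
from h import *
t=cv2.imread('pics/top0.png');s=cv2.imread('pics/side0.png')
cv2.imwrite('pics/tz.png',cv2.resize(t[120:245,100:260],None,fx=5,fy=5,interpolation=0)[:600,:800])
cv2.imwrite('pics/tz2.png',cv2.resize(t[125:245,240:400],None,fx=5,fy=5,interpolation=0)[:600,:800])
cv2.imwrite('pics/sz.png',cv2.resize(s[120:350,120:390],None,fx=2.6,fy=2.6,interpolation=0)[:600,:800])
E
```

```text
(no output)
```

View pics/tz.png

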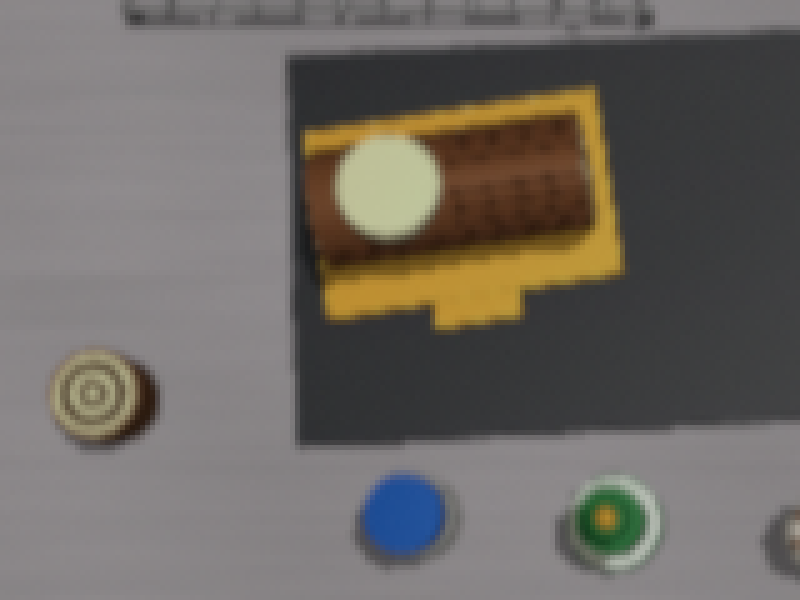

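View pics/tz2.png

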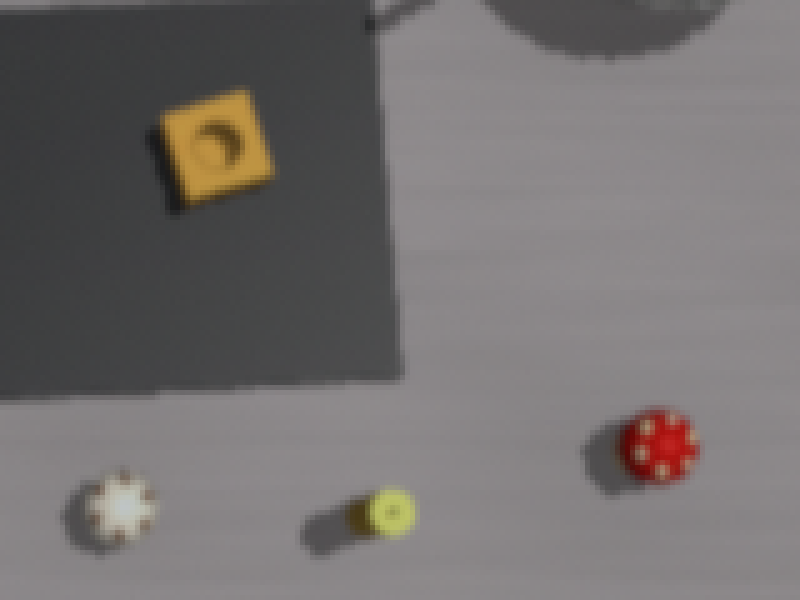

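View pics/sz.png

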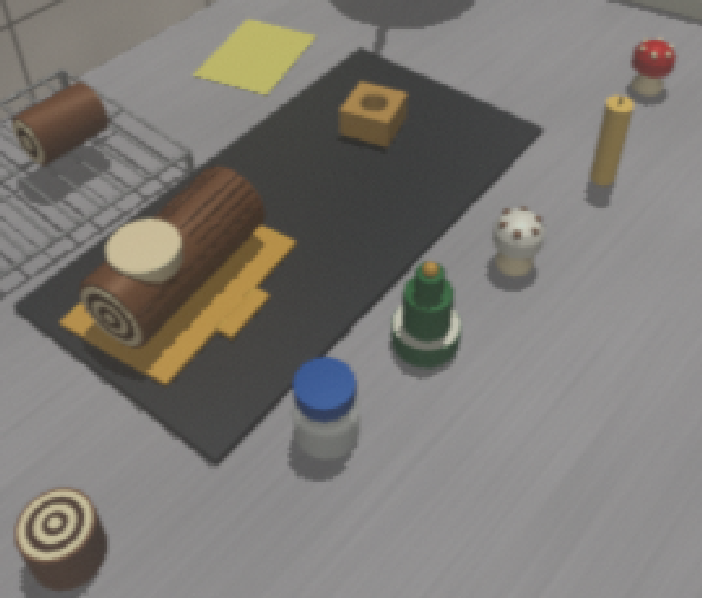

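```bash
cat > meas.py <<'E'
from h import *
T=pickle.load(open('pics/top0.pkl','rb'));S=pickle.load(open('pics/side0.pkl','rb'))
def hsv(c): return cv2.cvtColor(c['img'],cv2.COLOR_RGB2HSV)
def comp(m,u,v,r,show=None):
    mm=np.zeros(m.shape,np.uint8);mm[v-r:v+r,u-r:u+r]=m[v-r:v+r,u-r:u+r]
    n,l,st,ce=cv2.connectedComponentsWithStats(mm,connectivity=8)
    k=1+np.argmax(st[1:,4]);return ce[k],st[k],(l==k).astype(np.uint8)
ht=hsv(T);hs=hsv(S)
rng=lambda h,a,b:(cv2.inRange(h,a,b)>0).astype(np.uint8)
def rep(n,c,m,u,v,r,z):
    ce,st,mk=comp(m,u,v,r);
    (eu,ev),er=cv2.minEnclosingCircle(np.argwhere(mk)[:,::-1].astype(np.float32))
    print(n,'px',ce.round(1),'circ',round(eu,1),round(ev,1),round(er,1),'bbox',st,'xyz',(onz(c,*ce,z)*1000).round(1),(onz(c,eu,ev,z)*1000).round(1))
    return ce,mk
for n,px in dict(stump=(119,198),seat=(178,157),tree=(221,224),candle=(318,227),red=(372,213),brass=(290,155),hole=(283,154),gold=(195,180)).items():
    print(n,ht[px[1],px[0]])
for n,px in dict(stump=(142,322),seat=(175,214),tree=(283,240),candle=(354,175),red=(370,142)).items(): print('S',n,hs[px[1],px[0]])
E
python3 meas.py
```

```text
stump [ 26  62 148]
seat [ 32  53 194]
tree [ 21 186 160]
candle [ 31 122 157]
red [  1 217 182]
brass [ 20 166 190]
hole [ 19 169 180]
gold [ 20 185 189]
S stump [ 20  55 135]
S seat [ 22  61 201]
S tree [65 69 70]
S candle [ 21 109 122]
S red [  3 116 123]
```

```bash
cat > m2.py <<'E'
from meas import *
print('-----')
rep('stump top T',T,rng(ht,(15,30,80),(40,140,255)),119,198,14,.04)
rep('seat T',T,rng(ht,(25,30,150),(45,100,255)),178,157,14,.083)
rep('seat S',S,rng(hs,(15,30,150),(45,100,255)),175,216,18,.083)
rep('ball T',T,rng(ht,(8,130,110),(25,255,255)),221,224,8,.086)
rep('ball S',S,rng(hs,(8,110,90),(25,255,255)),285,223,8,.086)
rep('green T',T,rng(ht,(45,80,40),(85,255,255)),222,224,14,.08)
rep('candle T',T,rng(ht,(25,100,120),(38,255,255)),318,227,9,.09)
rep('red T',T,rng(ht,(0,120,80),(6,255,255))|rng(ht,(172,120,80),(180,255,255)),372,213,13,.037)
rep('brass T',T,rng(ht,(12,130,165),(28,255,255)),283,155,16,.038)
ce,mk=rep('slab',T,rng(ht,(0,0,30),(180,70,85)),240,165,85,.008)
# board
m=rng(ht,(15,150,110),(26,255,255));ce,st,mk=comp(m,192,162,38)
cnt=max(cv2.findContours(mk,0,1)[0],key=cv2.contourArea)
P=lambda u,v,z:(onz(T,u,v,z)*1000)[:2]
z=lambda x,y:(100+x/5-.5,120+y/5-.5)
c=dict(bl=z(304,130),br=z(598,86),fr=z(624,272),fl=z(326,320),tl=z(434,328),tr=z(522,316))
W={k:P(*v,.014) for k,v in c.items()};print({k:v.round(1) for k,v in W.items()})
print('mean',np.mean([W[k] for k in('bl','br','fr','fl')],0))
for a,b in (('br','bl'),('fr','fl'),('tr','tl')): d=W[b]-W[a];print(a,b,np.hypot(*d),np.degrees(np.arctan2(-d[0],d[1])))
for a,b in (('fr','br'),('fl','bl')): d=W[b]-W[a];print(a,b,np.hypot(*d),np.degrees(np.arctan2(d[1],d[0])))
zz=lambda x,y:(240+x/5-.5,125+y/5-.5)
h=[zz(161,116),zz(249,90),zz(273,178),zz(188,206)]
hw=[P(*q,.038) for q in h];print('block top corners',np.round(hw,1),np.mean(hw,0)); print('hole',P(*zz(217,145),.038))
s=lambda x,y:(120+x/2.6-.5,120+y/2.6-.5)
for n,q,zc in (('hole S',(375,103),.038),('stump S',(59,523),.04),('candletop S',(619,104),.09),('ball S',(431,269),.086),):
    print(n,(onz(S,*s(*q),zc)*1000).round(1))
E
python3 m2.py
```

```text
stump [ 26  62 148]
seat [ 32  53 194]
tree [ 21 186 160]
candle [ 31 122 157]
red [  1 217 182]
brass [ 20 166 190]
hole [ 19 169 180]
gold [ 20 185 189]
S stump [ 20  55 135]
S seat [ 22  61 201]
S tree [65 69 70]
S candle [ 21 109 122]
S red [  3 116 123]
-----
stump top T px [118.5 198.4] circ 118.6 198.6 9.3 bbox [110 190  18  18 263] xyz [517.7 351.5  40. ] [517.4 351.2  40. ]
seat T px [177.2 156.7] circ 177.1 156.6 10.1 bbox [167 147  21  20 310] xyz [626.  184.8  83. ] [626.3 185.1  83. ]
seat S px [174.7 214. ] circ 175.0 215.0 14.6 bbox [161 204  29  21 467] xyz [627.2 183.8  83. ] [624.5 185.2  83. ]
ball T px [220.7 223.1] circ 220.5 223.2 1.9 bbox [219 222   4   4  12] xyz [448.4  65.9  86. ] [448.2  66.3  86. ]
ball S px [284.9 222.9] circ 284.8 222.8 2.5 bbox [283 221   5   5  22] xyz [449.1  64.7  86. ] [449.4  64.6  86. ]
green T px [221.7 223.8] circ 221.5 223.5 6.5 bbox [215 218  14  12 104] xyz [446.7  63.6  80. ] [447.5  64.1  80. ]
candle T px [317.6 227.2] circ 317.7 227.1 4.3 bbox [314 224   9   8  56] xyz [ 437.6 -187.2   90. ] [ 437.9 -187.7   90. ]
red T p
[... 351 characters left out ...]
  8. ]
{'bl': array([673.7, 247.6]), 'br': array([700.2,  78.8]), 'fr': array([591.2,  62.6]), 'fl': array([563.2, 231.6]), 'tl': array([558.7, 170.2]), 'tr': array([565.7, 120.4])}
mean [632.07883765 155.17009853]
br bl 170.92588952476854 8.912500449018323
fr fl 171.2617894246766 9.389622583713294
tr tl 50.318941385868676 7.956684653398125
fr br 110.24939036894814 8.418472214088638
fl bl 111.67877490153332 8.255503022342515
block top corners [[ 662.2  -71.9]
 [ 677.4 -121.7]
 [ 626.7 -134.6]
 [ 610.6  -86.7]] [ 644.23727424 -103.72135787]
hole [ 645.58566467 -103.30568472]
hole S [ 644.5 -104.9   38. ]
stump S [518.2 348.4  40. ]
candletop S [ 439.6 -190.4   90. ]
ball S [448.5  64.3  86. ]
```

Measured positions (mm):
- Stump: (517.7, 350.5)
- Seat: (626.4, 185)
- Log middle: about (631.5, 155.2), yaw 8.8°
- Hole: (645.2, -104)
- Tree: (448.6, 65)
- Candle: (438.5, -188.5)
- Red mushroom: (475.6, -347)

I'll start with the stump, turning the tool to yaw 180 so its axes line up with the world.

Request:
drive_tool(series=[{"spin": -7.6}, {"spin": -7.6}, {"spin": -7.6}, {"tx": -4.4, "ty": -4.1}, {"tx": -4.4, "ty": -4.1}, {"tx": -4.4, "ty": -4.1}, {"tx": -4.4, "ty": -4.1}, {"tx": -4.4, "ty": -4.1}, {"tx": -4.4, "ty": -4.1}, {}])

```text
$.series[0]: bad value
```

Request:
drive_tool(series=[{"tx": 0, "ty": 0, "tz": 0, "spin": -7.6, "hand": 0}, {"tx": 0, "ty": 0, "tz": 0, "spin": -7.6, "hand": 0}, {"tx": 0, "ty": 0, "tz": 0, "spin": -7.6, "hand": 0}, {"tx": -4.4, "ty": -4.1, "tz": 0, "spin": 0, "hand": 0}, {"tx": -4.4, "ty": -4.1, "tz": 0, "spin": 0, "hand": 0}, {"tx": -4.4, "ty": -4.1, "tz": 0, "spin": 0, "hand": 0}, {"tx": -4.4, "ty": -4.1, "tz": 0, "spin": 0, "hand": 0}, {"tx": -4.4, "ty": -4.1, "tz": 0, "spin": 0, "hand": 0}, {"tx": -4.4, "ty": -4.1, "tz": 0, "spin": 0, "hand": 0}, {"tx": 0, "ty": 0, "tz": 0, "spin": 0, "hand": 0}])

```text
time_s: 1.4
position: [0.5206, 0.3466, 0.4045]
tcp_rot: [-179.8, 0.1, 179.3]
wrist_force: [-0.6, 1.4, 0.2]
gripper_width: 1.001
```

Request:
drive_tool(series=[{"tx": 0.3, "ty": 0.4, "tz": 5, "spin": -0.7, "hand": 0}, {"tx": 0, "ty": 0, "tz": 5, "spin": 0, "hand": 0}, {"tx": 0, "ty": 0, "tz": 0, "spin": 0, "hand": 0}, {"tx": 0, "ty": 0, "tz": 0, "spin": 0, "hand": 0}])

```text
time_s: 1.9
position: [0.5136, 0.3576, 0.3064]
tcp_rot: [179.9, 0.1, -179.3]
wrist_force: [1.0, -0.0, 0.4]
gripper_width: 1.004
```

```bash
cat > look.py <<'E'
import sys
from h import *
from rig import arm
n,name=sys.argv[1:3]
c=arm.capture(n);o=arm.observe()
pickle.dump(c,open(f'pics/{name}.pkl','wb'));cv2.imwrite(f'pics/{name}.png',c['img'][:,:,::-1])
print((o['position']*1000).round(1),o['tcp_rot'].round(2),o['wrist_force'].round(1),round(o['gripper_width'],3),round(o['time_s'],2))
E
python3 look.py wrist w1
```

```text
[513.9 357.7 307.3] [ 179.84    0.19 -179.33] [ 0.3 -0.2  0.9] 0.997 1.95
```

View pics/w1.png

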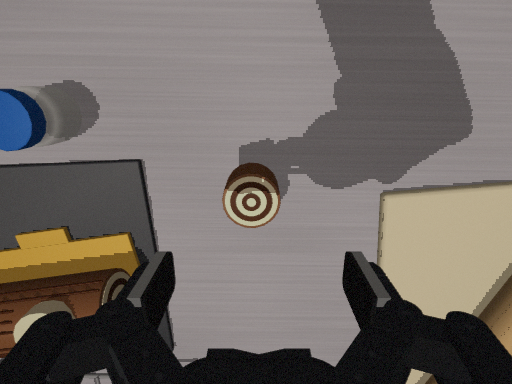

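The stump top is at about (251,201) in the wrist view. I'll cast it onto z = 40 mm.

```bash
python3 - <<'E'
from h import *
c=pickle.load(open('pics/w1.pkl','rb'));print(onz(c,251,201.5,.04),c['position'],c['attitude'])
E
python3 look.py wrist w1b
```

```text
[0.52016686 0.35067181 0.04      ] [0.43003616 0.35567547 0.2760158 ] [ 1.60840110e+02 -6.14273692e-02  9.06637626e+01]
[514.  357.6 307.5] [ 179.82    0.22 -179.34] [ 0.4 -0.6 -0.2] 1.0 2.0
```

Request:
drive_tool(series=[{"tx": -0.5, "ty": -0.7, "tz": 3, "spin": 0, "hand": 0}, {"tx": 0, "ty": 0, "tz": 5, "spin": 0, "hand": 0}, {"tx": 0, "ty": 0, "tz": 4.7, "spin": 0, "hand": 0}, {"tx": 0, "ty": 0, "tz": 0, "spin": 0, "hand": 0}, {"tx": 0, "ty": 0, "tz": 0, "spin": 0, "hand": 0}, {"tx": 0, "ty": 0, "tz": 0, "spin": 0, "hand": 0}])

```text
time_s: 2.75
position: [0.5196, 0.3508, 0.1808]
tcp_rot: [179.8, 0.3, -179.4]
wrist_force: [-0.5, -0.7, 0.2]
gripper_width: 1.002
```

Request:
drive_tool(series=[{"tx": 0, "ty": 0, "tz": 0, "spin": 0, "hand": 255}, {"tx": 0, "ty": 0, "tz": 0, "spin": 0, "hand": 255}, {"tx": 0, "ty": 0, "tz": 0, "spin": 0, "hand": 255}, {"tx": 0, "ty": 0, "tz": 0, "spin": 0, "hand": 255}, {"tx": 0, "ty": 0, "tz": 0, "spin": 0, "hand": 255}, {"tx": 0, "ty": 0, "tz": 0, "spin": 0, "hand": 255}])

```text
time_s: 3.5
position: [0.5188, 0.3503, 0.179]
tcp_rot: [179.9, 0.1, -179.3]
wrist_force: [-1.2, 0.5, 6.4]
gripper_width: 0.572
```

Request:
drive_tool(series=[{"tx": 0, "ty": 0, "tz": -5, "spin": 0, "hand": 255}, {"tx": 0, "ty": 0, "tz": -5, "spin": 0, "hand": 255}, {"tx": 0, "ty": 0, "tz": -4, "spin": 0, "hand": 255}, {"tx": -2.7, "ty": -4.1, "tz": 0, "spin": 0, "hand": 255}, {"tx": -2.7, "ty": -4.1, "tz": 0, "spin": 0, "hand": 255}, {"tx": -2.7, "ty": -4.1, "tz": 0, "spin": 0, "hand": 255}, {"tx": -2.7, "ty": -4.1, "tz": 0, "spin": 0, "hand": 255}, {"tx": 0, "ty": 0, "tz": 0, "spin": 0, "hand": 255}, {"tx": 0, "ty": 0, "tz": 0, "spin": 0, "hand": 255}, {"tx": 0, "ty": 0, "tz": 0, "spin": 0, "hand": 255}])

```text
time_s: 4.75
position: [0.6273, 0.1891, 0.3174]
tcp_rot: [179.9, -0.1, -179.2]
wrist_force: [0.1, 0.7, -0.3]
gripper_width: 0.568
```

```bash
python3 look.py wrist w2;python3 look.py side s2;python3 look.py top t2
```

```text
[627.3 189.  317.5] [ 1.7995e+02 -4.0000e-02 -1.7918e+02] [-0.4  0.8 -0.9] 0.573 4.8
[627.4 188.8 317.6] [ 1.7996e+02 -3.0000e-02 -1.7919e+02] [ 0.2 -0.1 -1.1] 0.57 4.85
[627.6 188.5 317.7] [ 1.7997e+02 -2.0000e-02 -1.7922e+02] [ 0.9 -0.2 -1.3] 0.572 4.9
```

View pics/w2.png

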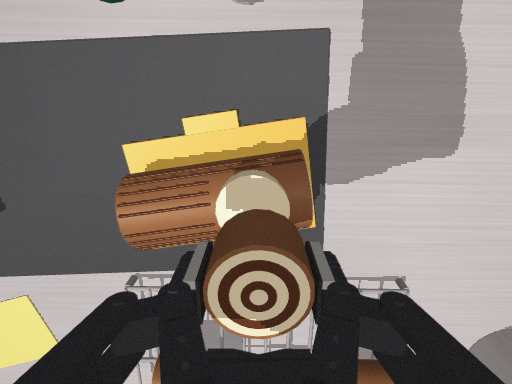

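View pics/s2.png

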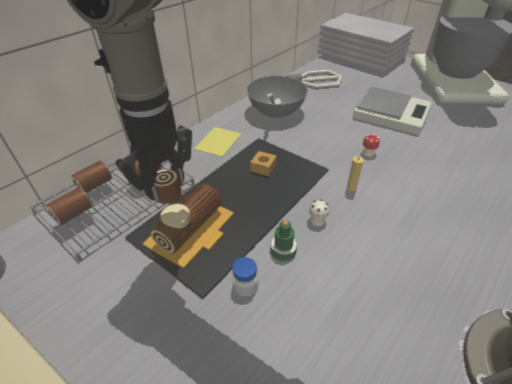

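The stump is held upright beside and above the seat. The swirl centre in the wrist view is near (258,298).

```bash
python3 - <<'E'
from h import *
c=pickle.load(open('pics/w2.pkl','rb'));print(onz(c,258.5,298,.1785))
print('seat edges L/R',onz(c,216,208,.083),onz(c,290,205,.083))
E
```

```text
[0.63021819 0.18817837 0.1785    ]
seat edges L/R [0.62643474 0.15672629 0.083     ] [0.62329778 0.21139142 0.083     ]
```

Request:
drive_tool(series=[{"tx": 0.1, "ty": -0.4, "tz": 2, "spin": 0, "hand": 255}, {"tx": 0, "ty": 0, "tz": 2.4, "spin": 0, "hand": 255}, {"tx": 0, "ty": 0, "tz": 0, "spin": 0, "hand": 255}, {"tx": 0, "ty": 0, "tz": 0, "spin": 0, "hand": 255}, {"tx": 0, "ty": 0, "tz": 0, "spin": 0, "hand": 255}])

```text
time_s: 5.52
position: [0.6277, 0.1834, 0.2751]
tcp_rot: [179.9, 0.1, -179.3]
wrist_force: [0.2, -0.1, -0.2]
gripper_width: 0.565
```

Request:
drive_tool(series=[{"tx": 0.1, "ty": 0.1, "tz": 0.6, "spin": 0, "hand": 255}, {"tx": 0, "ty": 0, "tz": 0.6, "spin": 0, "hand": 255}, {"tx": 0, "ty": 0, "tz": 0, "spin": 0, "hand": 255}, {"tx": 0, "ty": 0, "tz": 0, "spin": 0, "hand": 255}, {"tx": 0, "ty": 0, "tz": 0, "spin": 0, "hand": 255}])

```text
time_s: 6.15
position: [0.6262, 0.1843, 0.262]
tcp_rot: [180.0, 0.0, -179.3]
wrist_force: [-0.8, 0.7, 3.2]
gripper_width: 0.57
```

Request:
drive_tool(series=[{"tx": 0, "ty": 0, "tz": 0, "spin": 0, "hand": 0}, {"tx": 0, "ty": 0, "tz": 0, "spin": 0, "hand": 0}, {"tx": 0, "ty": 0, "tz": 0, "spin": 0, "hand": 0}, {"tx": 0, "ty": 0, "tz": 0, "spin": 0, "hand": 0}, {"tx": 0, "ty": 0, "tz": -4, "spin": 0, "hand": 0}, {"tx": 0, "ty": 0, "tz": -5, "spin": 0, "hand": 0}, {"tx": 0, "ty": 0, "tz": 0, "spin": 0, "hand": 0}, {"tx": 0, "ty": 0, "tz": 0, "spin": 0, "hand": 0}])

```text
time_s: 7.15
position: [0.6259, 0.184, 0.3513]
tcp_rot: [-180.0, -0.0, -179.3]
wrist_force: [-0.7, 0.3, 0.2]
gripper_width: 0.999
```

```bash
python3 look.py wrist w3;python3 - <<'E'
import cv2
i=cv2.imread('pics/w3.png')
E
```

```text
[625.6 184.  350.4] [-1.7997e+02 -1.3000e-01 -1.7934e+02] [ 0.1 -0.3 -0.2] 0.998 7.2
```

View pics/w3.png

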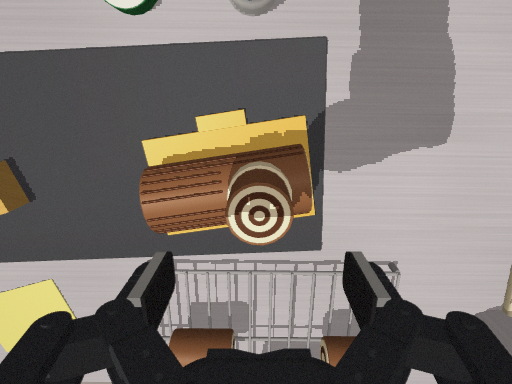

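The stump stands upright on the seat at (259,215), with the cream rim showing behind it. Next is the tree.

Request:
drive_tool(series=[{"tx": 4.4, "ty": -3, "tz": 0, "spin": 0, "hand": 0}, {"tx": 4.4, "ty": -3, "tz": 0, "spin": 0, "hand": 0}, {"tx": 4.4, "ty": -3, "tz": 0, "spin": 0, "hand": 0}, {"tx": 4.4, "ty": -3, "tz": 0, "spin": 0, "hand": 0}, {"tx": 0, "ty": 0, "tz": 0, "spin": 0, "hand": 0}, {"tx": 0, "ty": 0, "tz": 0, "spin": 0, "hand": 0}, {"tx": 0, "ty": 0, "tz": 0, "spin": 0, "hand": 0}])

```text
time_s: 8.07
position: [0.4524, 0.063, 0.3515]
tcp_rot: [-180.0, 0.0, -179.3]
wrist_force: [0.2, 2.0, 0.3]
gripper_width: 1.002
```

```bash
python3 look.py wrist w4
```

```text
[452.4  62.9 351.5] [-179.99   -0.   -179.28] [ 0.3  0.3 -0.1] 1.003 8.12
```

View pics/w4.png

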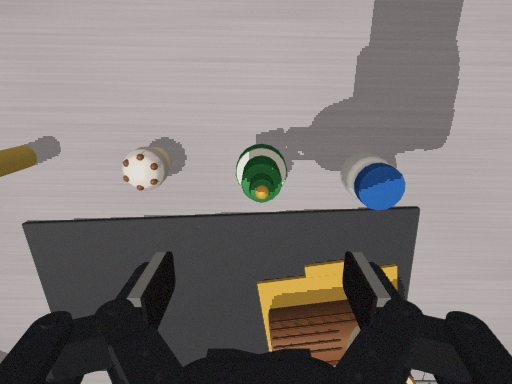

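The tree is at (262,175) with its ball at (262,192), and there's room on both sides for the fingers.

```bash
python3 - <<'E'
from h import *
c=pickle.load(open('pics/w4.pkl','rb'));print(onz(c,262,191.5,.086), 'jar',onz(c,379.5,186.5,.062),'wm',onz(c,144,169,.04))
E
```

```text
[0.44907943 0.06474104 0.086     ] jar [0.45107887 0.17272253 0.062     ] wm [ 0.44304226 -0.04993089  0.04      ]
```

Request:
drive_tool(series=[{"tx": 0.3, "ty": 0.2, "tz": 4, "spin": 0, "hand": 0}, {"tx": 0, "ty": 0, "tz": 4, "spin": 0, "hand": 0}, {"tx": 0, "ty": 0, "tz": 0, "spin": 0, "hand": 0}, {"tx": 0, "ty": 0, "tz": 0, "spin": 0, "hand": 0}, {"tx": 0, "ty": 0, "tz": 0, "spin": 0, "hand": 0}])

```text
time_s: 8.75
position: [0.4496, 0.0643, 0.2733]
tcp_rot: [179.9, 0.2, -179.3]
wrist_force: [0.2, -0.7, -0.0]
gripper_width: 1.002
```

Request:
drive_tool(series=[{"tx": 0.1, "ty": 0.1, "tz": 4, "spin": 0, "hand": 0}, {"tx": 0, "ty": 0, "tz": 3.4, "spin": 0, "hand": 0}, {"tx": 0, "ty": 0, "tz": 0, "spin": 0, "hand": 0}, {"tx": 0, "ty": 0, "tz": 0, "spin": 0, "hand": 0}, {"tx": 0, "ty": 0, "tz": 0, "spin": 0, "hand": 255}, {"tx": 0, "ty": 0, "tz": 0, "spin": 0, "hand": 255}, {"tx": 0, "ty": 0, "tz": 0, "spin": 0, "hand": 255}, {"tx": 0, "ty": 0, "tz": 0, "spin": 0, "hand": 255}, {"tx": 0, "ty": 0, "tz": 0, "spin": 0, "hand": 255}, {"tx": 0, "ty": 0, "tz": 0, "spin": 0, "hand": 255}])

```text
time_s: 10.0
position: [0.448, 0.0652, 0.1986]
tcp_rot: [180.0, 0.1, -179.3]
wrist_force: [-1.5, -0.0, 6.8]
gripper_width: 0.43
```

Request:
drive_tool(series=[{"tx": 0, "ty": 0, "tz": -4, "spin": 0, "hand": 255}, {"tx": 0, "ty": 0, "tz": -5, "spin": 0, "hand": 255}, {"tx": -4.7, "ty": -1, "tz": 0, "spin": 0, "hand": 255}, {"tx": -4.7, "ty": -1, "tz": 0, "spin": 0, "hand": 255}, {"tx": -4.7, "ty": -1, "tz": 0, "spin": 0, "hand": 255}, {"tx": -4.7, "ty": -1, "tz": 0, "spin": 0, "hand": 255}, {"tx": 0, "ty": 0, "tz": 0, "spin": 0, "hand": 255}, {"tx": 0, "ty": 0, "tz": 0, "spin": 0, "hand": 255}, {"tx": 0, "ty": 0, "tz": 0, "spin": 0, "hand": 255}, {"tx": 0, "ty": 0, "tz": 0, "spin": 0, "hand": 255}])

```text
time_s: 11.25
position: [0.6352, 0.0276, 0.2879]
tcp_rot: [180.0, -0.0, -179.3]
wrist_force: [-0.1, -0.0, -1.3]
gripper_width: 0.432
```

```bash
python3 look.py wrist w5;python3 look.py side s5
```

```text
[635.3  27.6 288. ] [ 179.97   -0.   -179.31] [ 0.7  0.4 -0. ] 0.433 11.3
[635.5  27.5 288. ] [ 1.7998e+02  1.0000e-02 -1.7932e+02] [ 0.3 -0.5 -1. ] 0.435 11.35
```

View pics/w5.png

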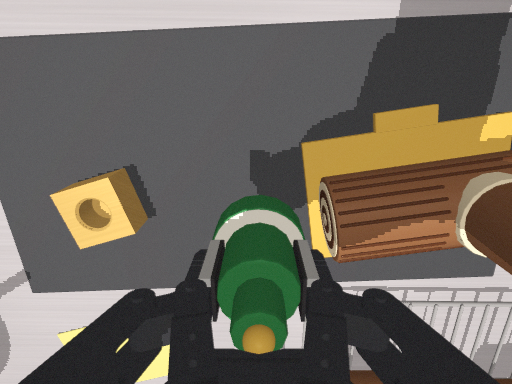

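View pics/s5.png

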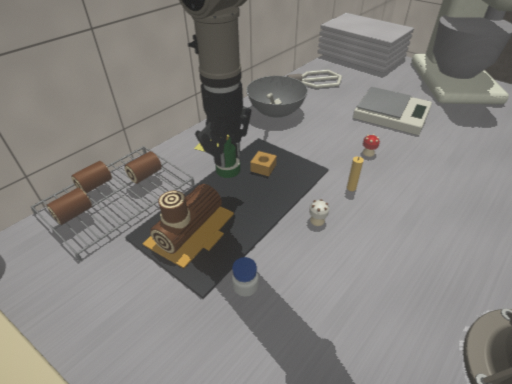

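The tree is held upright; the hole is at about (95,213) in the wrist view. Lowering the tree to the midpoint (638, 25.5).

```bash
python3 - <<'E'
from h import *
c=pickle.load(open('pics/w5.pkl','rb'));print('hole',onz(c,95,213,.038))
i=cv2.imread('pics/w5.png');cv2.imwrite('pics/w5z.png',cv2.resize(i[150:260,30:170],None,fx=5,fy=5,interpolation=0))
E
```

```text
hole [ 0.64624347 -0.10429184  0.038     ]
```

View pics/w5z.png

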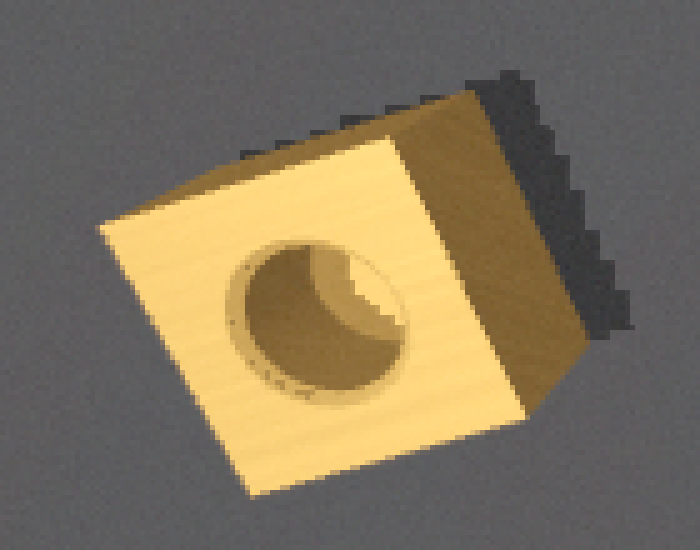

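Request:
drive_tool(series=[{"tx": -0.3, "ty": -0.2, "tz": 4, "spin": 0, "hand": 255}, {"tx": 0, "ty": 0, "tz": 3.4, "spin": 0, "hand": 255}, {"tx": 0, "ty": 0, "tz": 0, "spin": 0, "hand": 255}, {"tx": 0, "ty": 0, "tz": 0, "spin": 0, "hand": 255}, {"tx": 0, "ty": 0, "tz": 0, "spin": 0, "hand": 255}])

```text
time_s: 11.98
position: [0.6399, 0.0252, 0.2157]
tcp_rot: [180.0, 0.2, -179.3]
wrist_force: [0.1, 0.8, -1.0]
gripper_width: 0.434
```

Request:
drive_tool(series=[{"tx": 0.1, "ty": 0, "tz": 0.5, "spin": 0, "hand": 255}, {"tx": 0, "ty": 0, "tz": 0.4, "spin": 0, "hand": 255}, {"tx": 0, "ty": 0, "tz": 0, "spin": 0, "hand": 255}, {"tx": 0, "ty": 0, "tz": 0, "spin": 0, "hand": 255}])

```text
time_s: 12.48
position: [0.6382, 0.0252, 0.2066]
tcp_rot: [180.0, 0.0, -179.3]
wrist_force: [-3.9, 0.3, 9.8]
gripper_width: 0.429
```

Request:
drive_tool(series=[{"tx": 0, "ty": 0, "tz": 0, "spin": 0, "hand": 0}, {"tx": 0, "ty": 0, "tz": 0, "spin": 0, "hand": 0}, {"tx": 0, "ty": 0, "tz": 0, "spin": 0, "hand": 0}, {"tx": 0, "ty": 0, "tz": 0, "spin": 0, "hand": 0}, {"tx": 0, "ty": 0, "tz": -4, "spin": 0, "hand": 0}, {"tx": 0, "ty": 0, "tz": -5, "spin": 0, "hand": 0}, {"tx": 0, "ty": 0, "tz": -5, "spin": 0, "hand": 0}, {"tx": 0, "ty": 0, "tz": 0, "spin": 0, "hand": 0}, {"tx": 0, "ty": 0, "tz": 0, "spin": 0, "hand": 0}])

```text
time_s: 13.6
position: [0.6376, 0.026, 0.3443]
tcp_rot: [179.9, -0.0, -179.3]
wrist_force: [-0.4, 0.4, 0.5]
gripper_width: 1.001
```

```bash
python3 look.py wrist w6
```

```text
[637.4  25.8 343.4] [ 1.7996e+02 -1.4000e-01 -1.7931e+02] [-0.5  0.3  0.4] 0.995 13.65
```

View pics/w6.png

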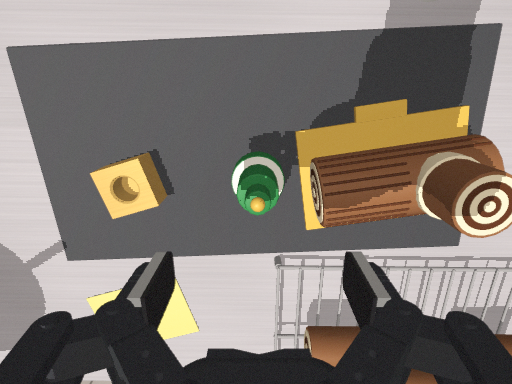

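The tree stands at (258,190), midway between log and block. Next is the candle.

Request:
drive_tool(series=[{"tx": 4, "ty": -4.3, "tz": 0, "spin": 0, "hand": 0}, {"tx": 4, "ty": -4.3, "tz": 0, "spin": 0, "hand": 0}, {"tx": 4, "ty": -4.3, "tz": 0, "spin": 0, "hand": 0}, {"tx": 4, "ty": -4.3, "tz": 0, "spin": 0, "hand": 0}, {"tx": 4, "ty": -4.3, "tz": 0, "spin": 0, "hand": 0}, {"tx": 0, "ty": 0, "tz": 0, "spin": 0, "hand": 0}, {"tx": 0, "ty": 0, "tz": 0, "spin": 0, "hand": 0}, {"tx": 0, "ty": 0, "tz": 0, "spin": 0, "hand": 0}])

```text
time_s: 14.65
position: [0.4414, -0.1907, 0.3441]
tcp_rot: [180.0, -0.0, -179.2]
wrist_force: [0.5, 0.3, 0.7]
gripper_width: 0.997
```

```bash
python3 look.py wrist w7
```

```text
[ 441.4 -190.7  344.2] [ 1.7997e+02 -4.0000e-02 -1.7919e+02] [ 0.1  0.3 -0.4] 1.001 14.7
```

View pics/w7.png

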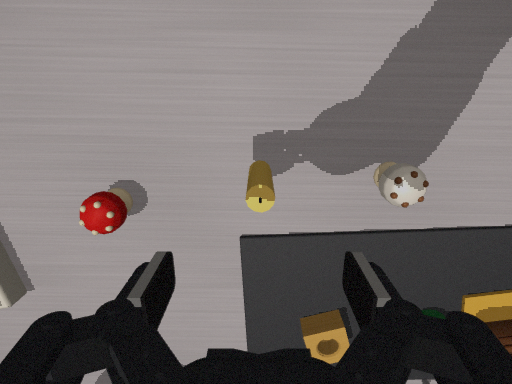

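The candle stands upright, with its top at about (260,198).

```bash
python3 - <<'E'
from h import *
c=pickle.load(open('pics/w7.pkl','rb'));print('candle',onz(c,260.5,199,.09),'red',onz(c,103.5,213,.04),'hole',onz(c,328,347,.038))
E
```

```text
candle [ 0.44030693 -0.19003342  0.09      ] red [ 0.47581672 -0.34597249  0.04      ] hole [ 0.64703374 -0.10557758  0.038     ]
```

Request:
drive_tool(series=[{"tx": 0.3, "ty": 0.2, "tz": 4, "spin": 0, "hand": 0}, {"tx": 0, "ty": 0, "tz": 4, "spin": 0, "hand": 0}, {"tx": 0, "ty": 0, "tz": 0, "spin": 0, "hand": 0}, {"tx": 0, "ty": 0, "tz": 0, "spin": 0, "hand": 0}, {"tx": 0, "ty": 0, "tz": 0, "spin": 0, "hand": 0}])

```text
time_s: 15.32
position: [0.4384, -0.1903, 0.2663]
tcp_rot: [-180.0, 0.2, -179.3]
wrist_force: [-0.3, -0.3, 0.4]
gripper_width: 0.998
```

Request:
drive_tool(series=[{"tx": -0.1, "ty": 0.1, "tz": 3, "spin": 0, "hand": 0}, {"tx": 0, "ty": 0, "tz": 2.6, "spin": 0, "hand": 0}, {"tx": 0, "ty": 0, "tz": 0, "spin": 0, "hand": 0}, {"tx": 0, "ty": 0, "tz": 0, "spin": 0, "hand": 0}, {"tx": 0, "ty": 0, "tz": 0, "spin": 0, "hand": 255}, {"tx": 0, "ty": 0, "tz": 0, "spin": 0, "hand": 255}, {"tx": 0, "ty": 0, "tz": 0, "spin": 0, "hand": 255}, {"tx": 0, "ty": 0, "tz": 0, "spin": 0, "hand": 255}, {"tx": 0, "ty": 0, "tz": 0, "spin": 0, "hand": 255}, {"tx": 0, "ty": 0, "tz": 0, "spin": 0, "hand": 255}])

```text
time_s: 16.58
position: [0.4386, -0.1892, 0.2091]
tcp_rot: [180.0, 0.0, -179.4]
wrist_force: [-1.7, 0.5, 5.7]
gripper_width: 0.265
```

Request:
drive_tool(series=[{"tx": 0, "ty": 0, "tz": -4, "spin": 0, "hand": 255}, {"tx": 0, "ty": 0, "tz": -4.5, "spin": 0, "hand": 255}, {"tx": -5.2, "ty": 2.1, "tz": 0, "spin": 0, "hand": 255}, {"tx": -5.2, "ty": 2.1, "tz": 0, "spin": 0, "hand": 255}, {"tx": -5.2, "ty": 2.1, "tz": 0, "spin": 0, "hand": 255}, {"tx": -5.2, "ty": 2.1, "tz": 0, "spin": 0, "hand": 255}, {"tx": 0, "ty": 0, "tz": 0, "spin": 0, "hand": 255}, {"tx": 0, "ty": 0, "tz": 0, "spin": 0, "hand": 255}, {"tx": 0, "ty": 0, "tz": 0, "spin": 0, "hand": 255}, {"tx": 0, "ty": 0, "tz": 0, "spin": 0, "hand": 255}])

```text
time_s: 17.82
position: [0.6446, -0.1037, 0.2939]
tcp_rot: [180.0, -0.0, -179.4]
wrist_force: [-0.6, 0.8, -1.3]
gripper_width: 0.267
```

```bash
python3 look.py wrist w8; python3 look.py side s8; python3 look.py top t8
```

```text
[ 644.8 -103.5  294. ] [ 179.99    0.   -179.42] [-0.7 -0.1 -0. ] 0.265 17.88
[ 644.9 -103.2  294. ] [ 1.7999e+02  1.0000e-02 -1.7940e+02] [ 0.4 -0.2  0.9] 0.264 17.93
[ 645.1 -103.1  294. ] [ 1.7999e+02  2.0000e-02 -1.7938e+02] [-0.1 -0.6 -1.9] 0.263 17.98
```

View pics/w8.png

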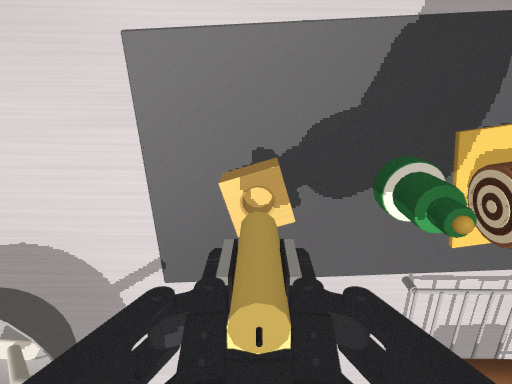

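View pics/s8.png

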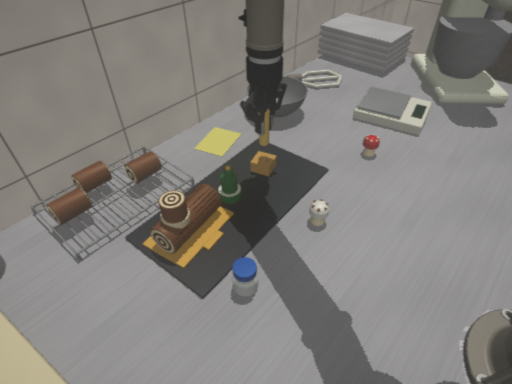

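Request:
drive_tool(series=[{"tx": 0, "ty": -0.1, "tz": 2, "spin": 0, "hand": 255}, {"tx": 0, "ty": 0, "tz": 1.9, "spin": 0, "hand": 255}, {"tx": 0, "ty": 0, "tz": 0, "spin": 0, "hand": 255}, {"tx": 0, "ty": 0, "tz": 0, "spin": 0, "hand": 255}, {"tx": 0, "ty": 0, "tz": 0, "spin": 0, "hand": 255}])

```text
time_s: 18.6
position: [0.6458, -0.1038, 0.2553]
tcp_rot: [-180.0, 0.1, -179.3]
wrist_force: [0.1, -0.1, 0.0]
gripper_width: 0.261
```

```bash
python3 look.py wrist w9; python3 look.py side s9; python3 - <<'E'
from h import *
i=cv2.imread('pics/w9.png');cv2.imwrite('pics/w9z.png',cv2.resize(i[130:350,170:350],None,fx=2.7,fy=2.7,interpolation=0))
i=cv2.imread('pics/s9.png');cv2.imwrite('pics/s9z.png',cv2.resize(i[90:190,220:310],None,fx=6,fy=6,interpolation=0))
E
```

```text
[ 645.8 -103.8  255.4] [-1.8000e+02  8.0000e-02 -1.7935e+02] [ 0.  -0.8  0.4] 0.266 18.65
[ 645.8 -103.8  255.4] [-1.8000e+02  7.0000e-02 -1.7935e+02] [0.1 0.5 0.1] 0.266 18.7
```

View pics/w9z.png

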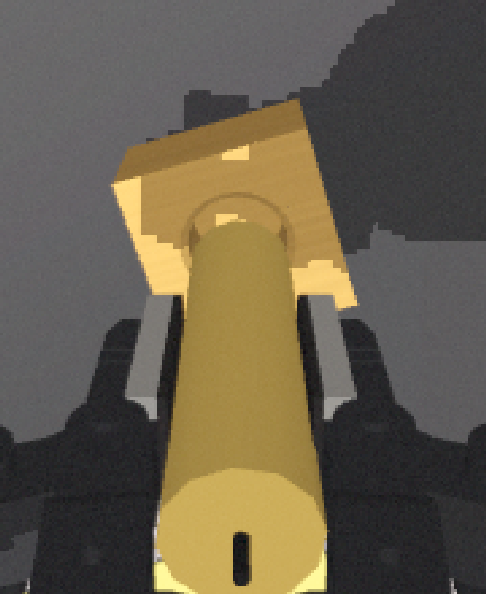

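View pics/s9z.png

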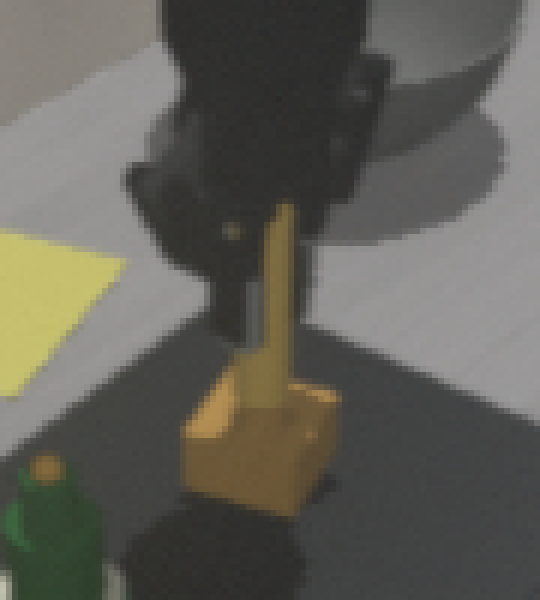

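The candle foot is over the hole, within about 1 mm. I'll lower it and watch the force.

Request:
drive_tool(series=[{"tx": 0, "ty": -0.1, "tz": 0.5, "spin": 0, "hand": 255}, {"tx": 0, "ty": 0, "tz": 0.5, "spin": 0, "hand": 255}, {"tx": 0, "ty": 0, "tz": 0.3, "spin": 0, "hand": 255}, {"tx": 0, "ty": 0, "tz": 0, "spin": 0, "hand": 255}, {"tx": 0, "ty": 0, "tz": 0, "spin": 0, "hand": 255}])

```text
time_s: 19.32
position: [0.6456, -0.1045, 0.2416]
tcp_rot: [180.0, 0.0, -179.3]
wrist_force: [0.7, 0.0, -0.9]
gripper_width: 0.264
```

Request:
drive_tool(series=[{"tx": 0, "ty": 0, "tz": 0.4, "spin": 0, "hand": 255}, {"tx": 0, "ty": 0, "tz": 0.4, "spin": 0, "hand": 255}, {"tx": 0, "ty": 0, "tz": 0.4, "spin": 0, "hand": 255}, {"tx": 0, "ty": 0, "tz": 0, "spin": 0, "hand": 255}, {"tx": 0, "ty": 0, "tz": 0, "spin": 0, "hand": 255}])

```text
time_s: 19.95
position: [0.6456, -0.1046, 0.2295]
tcp_rot: [180.0, 0.0, -179.3]
wrist_force: [2.0, 0.6, -1.6]
gripper_width: 0.268
```

Request:
drive_tool(series=[{"tx": 0, "ty": 0, "tz": 0.2, "spin": 0, "hand": 255}, {"tx": 0, "ty": 0, "tz": 0.2, "spin": 0, "hand": 255}, {"tx": 0, "ty": 0, "tz": 0.1, "spin": 0, "hand": 255}, {"tx": 0, "ty": 0, "tz": 0, "spin": 0, "hand": 255}, {"tx": 0, "ty": 0, "tz": 0, "spin": 0, "hand": 255}])

```text
time_s: 20.58
position: [0.6456, -0.1047, 0.2252]
tcp_rot: [180.0, 0.0, -179.3]
wrist_force: [-0.1, -0.2, 4.4]
gripper_width: 0.269
```

Request:
drive_tool(series=[{"tx": 0, "ty": 0, "tz": 0.2, "spin": 0, "hand": 255}, {"tx": 0, "ty": 0, "tz": 0, "spin": 0, "hand": 255}, {"tx": 0, "ty": 0, "tz": 0, "spin": 0, "hand": 255}])

```text
time_s: 20.95
position: [0.6458, -0.1048, 0.2251]
tcp_rot: [180.0, 0.1, -179.4]
wrist_force: [-3.2, 1.5, 13.5]
gripper_width: 0.265
```

The candle has bottomed out: z stays at 225 mm while the force rises to 13 N. Letting go and rising.

Request:
drive_tool(series=[{"tx": 0, "ty": 0, "tz": -0.2, "spin": 0, "hand": 255}, {"tx": 0, "ty": 0, "tz": 0, "spin": 0, "hand": 0}, {"tx": 0, "ty": 0, "tz": 0, "spin": 0, "hand": 0}, {"tx": 0, "ty": 0, "tz": 0, "spin": 0, "hand": 0}, {"tx": 0, "ty": 0, "tz": 0, "spin": 0, "hand": 0}, {"tx": 0, "ty": 0, "tz": 0, "spin": 0, "hand": 0}, {"tx": 0, "ty": 0, "tz": -4, "spin": 0, "hand": 0}, {"tx": 0, "ty": 0, "tz": -5, "spin": 0, "hand": 0}, {"tx": 0, "ty": 0, "tz": -3, "spin": 0, "hand": 0}, {"tx": 0, "ty": 0, "tz": 0, "spin": 0, "hand": 0}])

```text
time_s: 22.2
position: [0.6464, -0.1051, 0.348]
tcp_rot: [-180.0, 0.4, -179.4]
wrist_force: [0.3, -0.6, -0.4]
gripper_width: 1.001
```

```bash
python3 look.py wrist w10; python3 look.py side s10; python3 - <<'E'
from h import *
i=cv2.imread('pics/s10.png');cv2.imwrite('pics/s10z.png',cv2.resize(i[90:250,140:310],None,fx=3.5,fy=3.5,interpolation=0))
E
```

```text
[ 645.6 -104.8  345.7] [ 1.8000e+02  1.3000e-01 -1.7935e+02] [ 0.1 -0.4  0. ] 0.999 22.25
[ 645.2 -104.6  344.2] [ 1.7998e+02 -4.0000e-02 -1.7934e+02] [-0.8 -0.  -0.1] 0.998 22.3
```

View pics/w10.png

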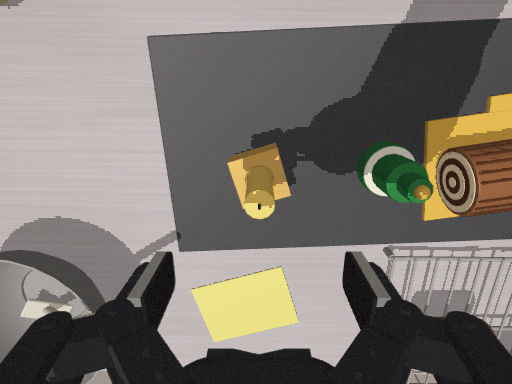

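View pics/s10z.png

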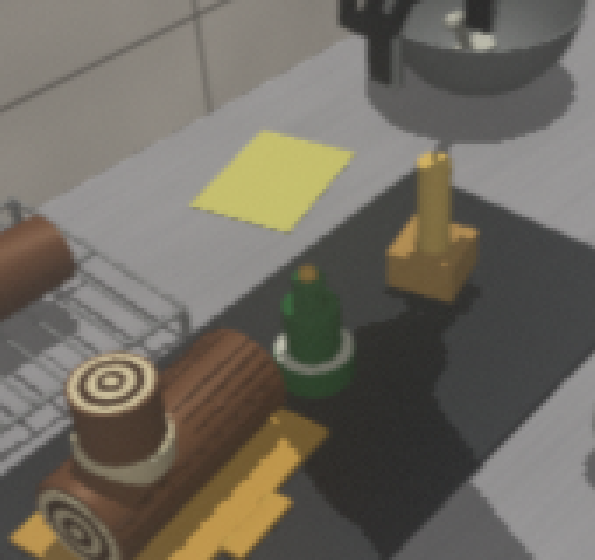

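The candle is upright in the block, and the stump and tree are standing. Last is the red mushroom.

Request:
drive_tool(series=[{"tx": 3.4, "ty": -4.8, "tz": 0, "spin": 0, "hand": 0}, {"tx": 3.4, "ty": -4.8, "tz": 0, "spin": 0, "hand": 0}, {"tx": 3.4, "ty": -4.8, "tz": 0, "spin": 0, "hand": 0}, {"tx": 3.4, "ty": -4.8, "tz": 0, "spin": 0, "hand": 0}, {"tx": 3.4, "ty": -4.8, "tz": 0, "spin": 0, "hand": 0}, {"tx": 0, "ty": 0, "tz": 4, "spin": 0, "hand": 0}, {"tx": 0, "ty": 0, "tz": 0, "spin": 0, "hand": 0}, {"tx": 0, "ty": 0, "tz": 0, "spin": 0, "hand": 0}, {"tx": 0, "ty": 0, "tz": 0, "spin": 0, "hand": 0}])

```text
time_s: 23.42
position: [0.4793, -0.3461, 0.3057]
tcp_rot: [-180.0, 0.1, -179.2]
wrist_force: [-0.1, -0.7, -0.4]
gripper_width: 0.996
```

```bash
python3 look.py wrist w11; python3 - <<'E'
from h import *
c=pickle.load(open('pics/w11.pkl','rb'));h=cv2.cvtColor(c['img'],cv2.COLOR_RGB2HSV)
m=cv2.inRange(h,(0,150,70),(6,255,255))|cv2.inRange(h,(172,150,70),(180,255,255))
n,l,st,ce=cv2.connectedComponentsWithStats(m);k=1+np.argmax(st[1:,4]);print(st[k],ce[k])
b=st[k];print(onz(c,b[0]+b[2]/2-.5,b[1]+b[3]/2-.5,.038),onz(c,*ce[k],.04))
E
```

```text
[ 479.2 -346.2  305.7] [-1.7996e+02  1.0000e-01 -1.7924e+02] [-0.1  0.5  0.1] 1.0 23.48
[ 233  165   49   51 1670] [256.91676647 189.77904192]
[ 0.47591483 -0.34863543  0.038     ] [ 0.47504555 -0.34870358  0.04      ]
```

View pics/w11.png

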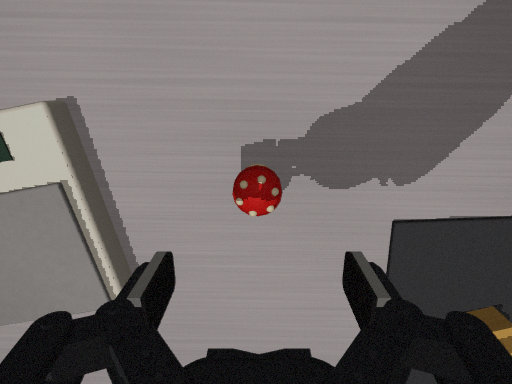

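The red cap is centred at (257,190) and clear on both sides. Descending to grip the cap's upright sides.

Request:
drive_tool(series=[{"tx": 0.4, "ty": -0.1, "tz": 4, "spin": 0, "hand": 0}, {"tx": 0, "ty": 0, "tz": 4, "spin": 0, "hand": 0}, {"tx": 0, "ty": 0, "tz": 3.7, "spin": 0, "hand": 0}, {"tx": 0, "ty": 0, "tz": 0, "spin": 0, "hand": 0}, {"tx": 0, "ty": 0, "tz": 0, "spin": 0, "hand": 0}, {"tx": 0, "ty": 0, "tz": 0, "spin": 0, "hand": 0}])

```text
time_s: 24.22
position: [0.4752, -0.3483, 0.1898]
tcp_rot: [-179.9, 0.2, -179.3]
wrist_force: [0.5, 0.1, 0.1]
gripper_width: 1.002
```

Request:
drive_tool(series=[{"tx": 0, "ty": 0, "tz": 0, "spin": 0, "hand": 255}, {"tx": 0, "ty": 0, "tz": 0, "spin": 0, "hand": 255}, {"tx": 0, "ty": 0, "tz": 0, "spin": 0, "hand": 255}, {"tx": 0, "ty": 0, "tz": 0, "spin": 0, "hand": 255}, {"tx": 0, "ty": 0, "tz": 0, "spin": 0, "hand": 255}, {"tx": 0, "ty": 0, "tz": 0, "spin": 0, "hand": 255}])

```text
time_s: 24.98
position: [0.4744, -0.3477, 0.1885]
tcp_rot: [180.0, 0.0, -179.4]
wrist_force: [-1.1, 2.2, 5.3]
gripper_width: 0.466
```

Request:
drive_tool(series=[{"tx": 0, "ty": 0, "tz": -4, "spin": 0, "hand": 255}, {"tx": 0, "ty": 0, "tz": -5, "spin": 0, "hand": 255}, {"tx": 0, "ty": 0, "tz": -5, "spin": 0, "hand": 255}, {"tx": -0.6, "ty": 5.4, "tz": 0, "spin": 0, "hand": 255}, {"tx": -0.6, "ty": 5.4, "tz": 0, "spin": 0, "hand": 255}, {"tx": -0.6, "ty": 5.4, "tz": 0, "spin": 0, "hand": 255}, {"tx": -0.6, "ty": 5.4, "tz": 0, "spin": 0, "hand": 255}, {"tx": -0.6, "ty": 5.4, "tz": 0, "spin": 0, "hand": 255}, {"tx": -0.6, "ty": 5.4, "tz": 0, "spin": 0, "hand": 255}, {"tx": -0.6, "ty": 5.4, "tz": 0, "spin": 0, "hand": 255}])

```text
time_s: 26.22
position: [0.5117, 0.0324, 0.3278]
tcp_rot: [180.0, 0.0, -179.4]
wrist_force: [1.2, -0.0, -0.5]
gripper_width: 0.465
```

Request:
drive_tool(series=[{"tx": -0.6, "ty": 5.4, "tz": 0, "spin": 0, "hand": 255}, {"tx": -0.6, "ty": 5.4, "tz": 0, "spin": 0, "hand": 255}, {"tx": 0, "ty": 0, "tz": 0, "spin": 0, "hand": 255}, {"tx": 0, "ty": 0, "tz": 0, "spin": 0, "hand": 255}, {"tx": 0, "ty": 0, "tz": 0, "spin": 0, "hand": 255}])

```text
time_s: 26.85
position: [0.5227, 0.137, 0.3276]
tcp_rot: [-180.0, -0.0, -179.5]
wrist_force: [-0.3, 0.1, 0.0]
gripper_width: 0.469
```

```bash
python3 look.py wrist w12; python3 look.py side s12
```

```text
[522.7 137.1 327.7] [-1.7997e+02 -1.0000e-02 -1.7951e+02] [-0.2 -0.4 -0.6] 0.468 26.9
[522.7 137.3 327.7] [-179.98   -0.   -179.5 ] [-0.5 -0.3 -0.7] 0.468 26.95
```

View pics/w12.png

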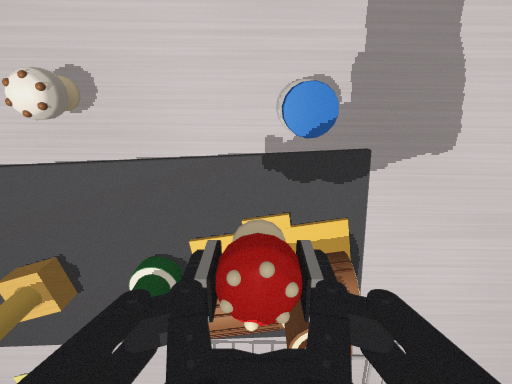

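View pics/s12.png

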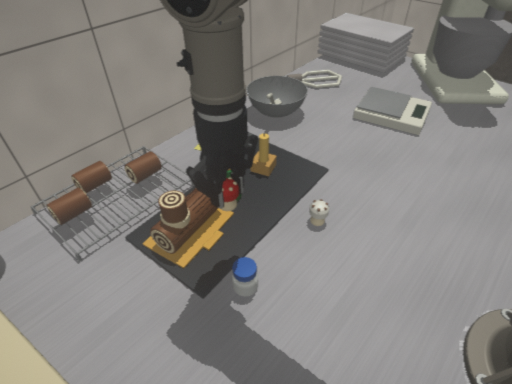

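Request:
drive_tool(series=[{"tx": -0.9, "ty": 0.3, "tz": 4, "spin": 0, "hand": 255}, {"tx": 0, "ty": 0, "tz": 4, "spin": 0, "hand": 255}, {"tx": 0, "ty": 0, "tz": 3.5, "spin": 0, "hand": 255}, {"tx": 0, "ty": 0, "tz": 0, "spin": 0, "hand": 255}, {"tx": 0, "ty": 0, "tz": 0, "spin": 0, "hand": 255}, {"tx": 0, "ty": 0, "tz": 0, "spin": 0, "hand": 255}])

```text
time_s: 27.7
position: [0.5326, 0.1421, 0.2146]
tcp_rot: [179.9, 0.2, -179.4]
wrist_force: [0.9, 0.7, -0.8]
gripper_width: 0.466
```

```bash
python3 look.py wrist w13
```

```text
[532.4 142.1 214.4] [ 179.93    0.18 -179.36] [-0.4  0.  -1.1] 0.466 27.75
```

View pics/w13.png

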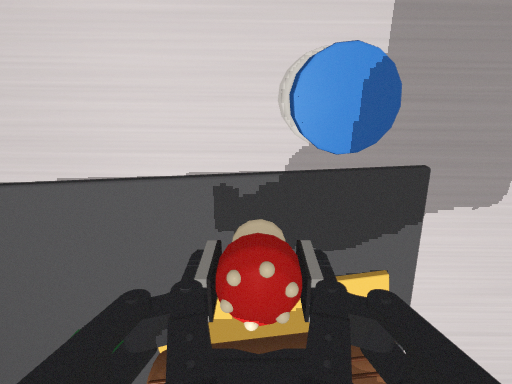

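Clear all round. Lowering the last 18 mm with a small y correction.

Request:
drive_tool(series=[{"tx": 0.1, "ty": -0.2, "tz": 0.8, "spin": 0, "hand": 255}, {"tx": 0, "ty": 0, "tz": 0.6, "spin": 0, "hand": 255}, {"tx": 0, "ty": 0, "tz": 0.4, "spin": 0, "hand": 255}, {"tx": 0, "ty": 0, "tz": 0, "spin": 0, "hand": 255}, {"tx": 0, "ty": 0, "tz": 0, "spin": 0, "hand": 255}, {"tx": 0, "ty": 0, "tz": 0, "spin": 0, "hand": 255}])

```text
time_s: 28.5
position: [0.5306, 0.1398, 0.1965]
tcp_rot: [180.0, -0.1, -179.4]
wrist_force: [-5.4, -0.3, 16.6]
gripper_width: 0.466
```

Request:
drive_tool(series=[{"tx": -0.1, "ty": 0, "tz": -0.1, "spin": 0, "hand": 255}, {"tx": 0, "ty": 0, "tz": 0, "spin": 0, "hand": 255}, {"tx": 0, "ty": 0, "tz": 0, "spin": 0, "hand": 0}, {"tx": 0, "ty": 0, "tz": 0, "spin": 0, "hand": 0}, {"tx": 0, "ty": 0, "tz": 0, "spin": 0, "hand": 0}, {"tx": 0, "ty": 0, "tz": 0, "spin": 0, "hand": 0}, {"tx": 0, "ty": 0, "tz": -4, "spin": 0, "hand": 0}, {"tx": 0, "ty": 0, "tz": -5, "spin": 0, "hand": 0}, {"tx": 0, "ty": 0, "tz": -5, "spin": 0, "hand": 0}, {"tx": 0, "ty": 0, "tz": -3, "spin": 0, "hand": 0}])

```text
time_s: 29.75
position: [0.5321, 0.14, 0.3685]
tcp_rot: [179.9, 0.2, -179.4]
wrist_force: [-0.2, -1.8, -0.2]
gripper_width: 1.003
```

Request:
drive_tool(series=[{"tx": 5, "ty": -3, "tz": 0, "spin": 0, "hand": 0}, {"tx": 5, "ty": -3, "tz": 0, "spin": 0, "hand": 0}, {"tx": 0, "ty": -6, "tz": 0, "spin": 0, "hand": 0}, {"tx": 0, "ty": -6, "tz": 0, "spin": 0, "hand": 0}, {"tx": 0, "ty": -6, "tz": 0, "spin": 0, "hand": 0}, {"tx": 0, "ty": -6, "tz": 0, "spin": 0, "hand": 0}, {"tx": 0, "ty": -6, "tz": 0, "spin": 0, "hand": 0}, {"tx": 0, "ty": 0, "tz": 0, "spin": 0, "hand": 0}, {"tx": 0, "ty": 0, "tz": 0, "spin": 0, "hand": 0}])

```text
time_s: 30.88
position: [0.4357, -0.2207, 0.3654]
tcp_rot: [180.0, -0.0, -179.4]
wrist_force: [-0.7, 0.5, 0.2]
gripper_width: 1.001
```

```bash
python3 look.py top t14; python3 look.py side s14;python3 - <<'E'
from h import *
i=cv2.imread('pics/t14.png');cv2.imwrite('pics/t14z.png',cv2.resize(i[120:250,150:330],None,fx=4.4,fy=4.4,interpolation=0))
i=cv2.imread('pics/s14.png');cv2.imwrite('pics/s14z.png',cv2.resize(i[110:310,120:350],None,fx=3,fy=3,interpolation=0))
E
```

```text
[ 435.9 -220.   365.4] [ 1.7994e+02 -3.0000e-02 -1.7926e+02] [-0.3 -0.2  0.2] 0.996 30.93
[ 436.1 -219.6  365.4] [ 1.7994e+02 -2.0000e-02 -1.7920e+02] [ 0.5 -0.5 -1. ] 0.996 30.98
```

View pics/t14z.png

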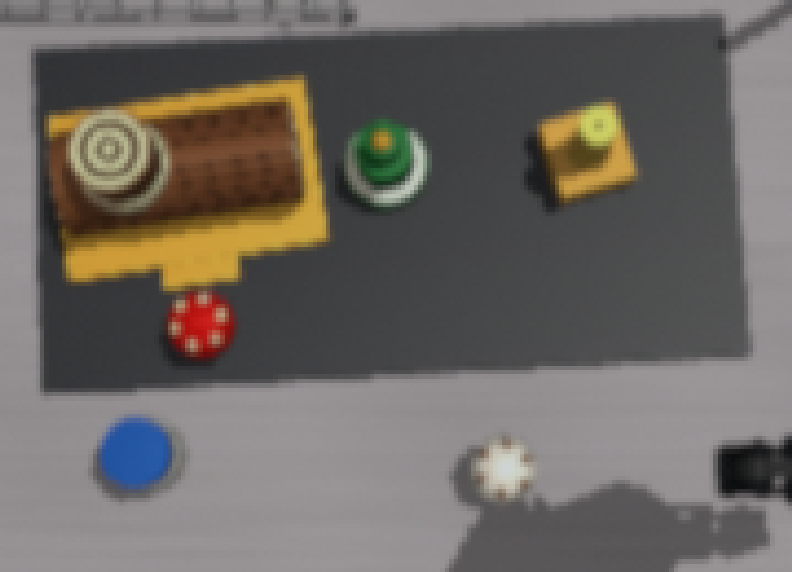

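View pics/s14z.png

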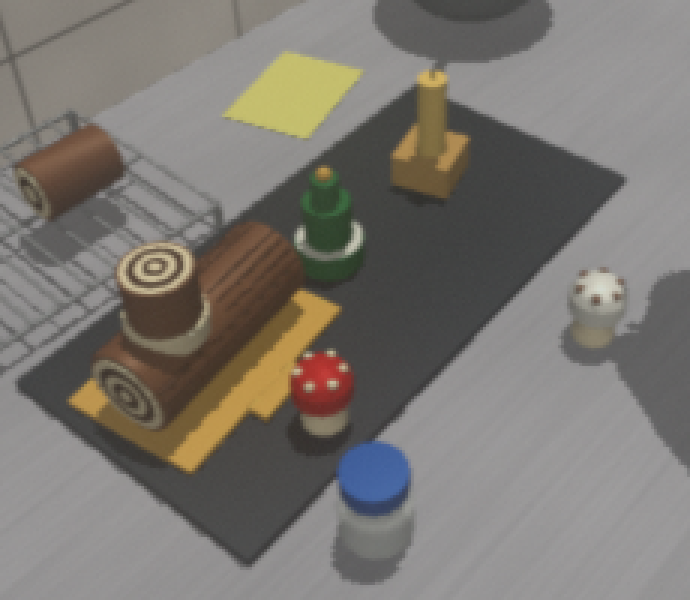

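Everything is upright. The mushroom stands in front of the tab at (201,325) in the zoomed view, the tree at (383,165) and the candle in the block at (598,125). I'll check the numbers before handing in.

```bash
python3 - <<'E'
from h import *
T=pickle.load(open('pics/t14.pkl','rb'));S=pickle.load(open('pics/s14.pkl','rb'))
t=lambda x,y:(150+x/4.4-.5,120+y/4.4-.5); s=lambda x,y:(120+x/3-.5,110+y/3-.5)
for n,a,b,z in (('stump top',(109,150),(157,268),.123),('ball',(383,138),(324,174),.094),('candle top',(599,125),(432,78),.106),('red cap',(201,325),(322,383),.048),('white',(502,468),None,.04),('jar',(136,454),(375,468),.062)):
    print(n,'top@z',(onz(T,*t(*a),z)*1000).round(1), '' if b is None else ('side@z',(onz(S,*s(*b),z)*1000).round(1),'tri',(tri([(T,*t(*a)),(S,*s(*b))])*1000).round(1)))
E
```

```text
stump top top@z [625.5 184.6 123. ] ('side@z', array([626.9, 182.1, 123. ]), 'tri', array([624.6, 183.8, 125.8]))
ball top@z [639.8  25.2  94. ] ('side@z', array([639.3,  24.5,  94. ]), 'tri', array([639.4,  24.9,  94.3]))
candle top top@z [ 645.3 -104.6  106. ] ('side@z', array([ 647.8, -107.3,  106. ]), 'tri', array([ 644.8, -104.2,  108.8]))
red cap top@z [531.1 139.6  48. ] ('side@z', array([531.4, 139.9,  48. ]), 'tri', array([531.3, 139.7,  47.9]))
white top@z [442.6 -48.1  40. ] 
jar top@z [450.4 175.5  62. ] ('side@z', array([453.9, 172.7,  62. ]), 'tri', array([450.7, 174.9,  67.3]))
```

```bash
python3 -c "
from rig import arm
print(arm.job_done())"
```

```text
the job is handed in; nothing more can be done
None
```

The log is dressed in the order asked and I handed the job in at about 31 s. I placed the stump on the seat, then the tree on the slab, the candle in the block's hole and the red mushroom in front of the tab. All four are let go, and the arm is clear of everything.

My last checks, from the top and side pictures:

| Item | Measured (mm) | Target (mm) |
|---|---|---|
| Stump | about (625, 184) | seat at (626.5, 185) |
| Tree | about (639, 25) | midpoint at (638.3, 25.5) |
| Red mushroom | (531, 140) | (532.7, 140) |

- **Upright:** all four stand straight in both views.
- **Candle:** it reached the bottom of the hole. The gripper stopped at the expected depth, 225 mm, while the push rose to 13 N.
- **White mushroom and jar:** I didn't touch either. Their final positions match the earlier ones to within about 3 mm, which is close to the camera's accuracy.
- **One disagreement:** the two-view height of the candle top came out at 109 mm instead of 106 mm. The stump (about 3 mm) and the jar (about 5 mm) also read high, so I put this down to camera calibration. The tree's ball and the mushroom cap read correctly.

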